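# Tare, load and start the bottle weighing lane

## Robot

A 6-joint arm with a two-finger parallel gripper is mounted at the origin on a cart in front of the work surface, level with it; the furniture and walls round the work are solid. World frame = base frame: x ahead of the robot, y to its left, z up, the work surface at z = 0. Lengths are in mm, angles in rad, forces in N, time in s.
With the tool pointing down it reaches from about 350 to 775 mm from the base axis. Payload 7.3 kg.
Tool frame: the origin (TCP) lies at the very end of the fingers, on their centre line; the grasp point (between the pads) lies 19 mm behind it (bot.grip_point_offset is the distance from the TCP to the grasp point, in mm); z points along the fingers, y is the line along which they close (so a half turn about z gives the same grasp; the last joint's range is limited). The gripper opens to 92 mm and grips with 3 to 60 N. Pads are 19 mm wide; open, the fingers measure 130 mm over their backs; the gripper's body (75 mm by 190 mm) begins 47 mm behind the grasp point.
Start: joints at [1.053, 0.342, 1.524, -0, 1.275, -0.146], TCP at [190.716, 489.155, 226.741] pointing down, gripper open.
Joint ranges: [-2.53, 2.53], [-0.77, 2.02], [0.04, 2.7], [-1, 4.14], [0.28, 2.66], [-3.11, 3.11]. Speed limits (rad/s): [2.57, 2.57, 3.14, 3.14, 3.14, 3.14].

## Interface

Orientations are given as [roll, pitch, yaw] about the fixed x, y, z axes, in that order (R = Rz(yaw) Ry(pitch) Rx(roll)).
In Python, from plant import bot gives the robot as it stands. The module is installed in compiled form; this text tells all that it offers.
- The arm moves only by the shell command python3 -m jog 'ROWS' [OPENING]. ROWS is JSON, a list of rows, each a list of 6 numbers: the shift along the tool's x, y, z in mm, then the turn, a rotation vector about the tool's x, y, z in rad. In form: [[dx, dy, dz, rx, ry, rz], ...]. A call has 1 to 12 rows; each row shifts and turns the commanded pose from where the row before left it, along the tool's axes as they then stand; what a row does not reach is not made up. A row lasts 1/10 s, in which the tool goes at most 50 mm and 8.59 degrees, less where a joint would pass 70% of its speed; a pose out of reach is approached as far as the arm can. A call with a gripper value outside its range is refused whole. OPENING is the opening in per cent of the stroke, from 0 (shut) to 100 (fully open), set as the call begins (- or left out, the last holds). The fingers move at their own pace and stop on an object; the grip force is fixed at half the most. Time passes only in rows, so rows that do not move let the fingers close. It gives the time, the measured TCP pose, the force, the opening and the grip force at its end, in the units of the state.
- bot.get_obs(): the state, without advancing time (a new reading comes with each control period).
- bot.capture(name): name is "scene" or "top" or "wrist"; returns the picture (384x512x3 uint8, red, green, blue); there is no depth.
- bot.camera_model(name): a dict with "fx", "fy", "cx", "cy" (pixels), "dist_coeffs" ([k1, k2, p1, p2, k3] as OpenCV has them; the pictures are not rectified), "position" and "orientation" of the camera in the world; the wrist camera has in their place "T_tool_cam" (4x4, takes a point from camera to tool coordinates, whose origin is the TCP and whose axes are the flange's). Camera axes: x right, y down, z forward; pixel columns grow to the right and rows downward; lengths in mm; the calibration is good to about 2 mm. A picture is of the moment at which its call begins: read the wrist's pose just before it. camera_model takes no time and is no camera call.
- bot.close_job(): hands the job in; it is judged then, once.
Trained networks look in the newest picture that a camera, given by its name, has taken for a name from the list of things; names that differ only in an ending like _2 or _b are one class to them, and where a whole thing is asked for, a point or a joint stands for the part that bears it (a point fixed in the world has none). Each returns a list of dicts, best first, with "p" (0 to 1); they miss things now and then, are a little off and sometimes report something else, mostly with a low value. They report only what shows in the picture. A call takes as long as a camera call.
- bot.outline_of(target, camera): "mask" (384x512 bool, what is visible of it) and "pixel" ([column, row] in pixels, amid what is visible of it).
The state is a dict: "time": time; "joint_positions": joint angles; "dq": joint speeds; "tau": joint torques, N m; "tool_pos": TCP position; "tcp_rot": TCP orientation; "contact_force": force on the tool from outside, world axes, zero at the start; "moment": the same for the moment, N m; "grip_width": finger opening in mm; "finger_force": force on a finger pad.
Only numpy, scipy, OpenCV 4.12 (cv2) and the standard library are available. Lean on these libraries where they do the work, as an engineer would, in place of code of your own. Each camera call takes 0.05 s, during which the arm holds its last target. There are 200 camera calls.

## Task

Get the bottle weighing lane ready: while the lane is still empty, lift the stop's tab and park the stop in the notch farthest from the lane's end wall, and turn the tare knob until its pointer is on the long zero mark. Then stand all the weighing bottles upright in the lane, one to a bay with no empty bay between them, starting at the end wall, and lift the stop along to drop into the notch just behind the last bottle. Finally press the keys fully down one at a time - first the round, then the square, then the long one - and leave the other things on the bench as they are.

Things in the scene. Friction and masses are not known exactly. Their poses are not given: they have to be found in the camera images.
- station: fixed white base 150 x 254 mm (x, y), origin at its underside's centre. At x = -45 mm a steel lane along y: pan 24 mm above the bench, 37 mm between curbs 34 mm high, end wall (50 mm high) at the -y end; at x = +40 mm the stop rail, five notches, top at 48 mm. The stop's blade, a plate 34 wide and 5 thick, hangs across the lane 28 to 58 mm up; top of its carriage at 62 mm
- bay_1 (a point): centre of bay 1 on the pan (next to the end wall); 36 mm from bay to bay along the station's y
- bay_2 (a point): centre of bay 2 on the pan (the bays are counted from the end wall); 36 mm from bay to bay along the station's y
- bay_3 (a point): centre of bay 3 on the pan (the bays are counted from the end wall); 36 mm from bay to bay along the station's y
- bay_4 (a point): centre of bay 4 on the pan (the bays are counted from the end wall); 36 mm from bay to bay along the station's y
- stop_slide (a joint): stop's black carriage on the rail: metres along the station's +y, away from the end wall. Notches at 0, 0.036, 0.072, 0.108, 0.144: notch n (0.036 * (n - 1)) puts the blade just behind bay n; the last is for parking. Starts at 0. Slides with about 1 N with the tab up, otherwise locked by it (2 mm play)
- stop_tab (a joint): height of the spring tab in the carriage, metres: 0 = down in a notch, 0.008 = resting on the rail between notches, 0.018 = upper end. It takes about 2 N to lift; lifted by 0.010 or more it is free of the notches; let go, it is pushed down by its spring
- tab_grip (a point): centre of the tab's grey grip block, 22 x 16 x 28 mm (x, y, z of the station), which rises and slides with the tab; 86 mm above the bench with the tab down, 24 mm above the top of the carriage (29 x 34 mm)
- tare_knob (a joint): angle (rad) of the tare knob on the fixed white control unit (box 100 x 224 mm, panel 40 mm high; along its y: knob -70 mm, keys round -5, long +37, square +79). Anticlockwise from above is positive; 0 = pointer on the dial's long mark, on the unit's +x side. Starts at 0.5 to 1.4; end stops -0.6 and 1.7; stays put (0.02 N m)
- knob_grip (a point): on the knob's axis, in the middle of its black grip bar: 36 mm long, 10 mm wide, 24 mm high, 53 to 75 mm above the bench (point at 65 mm). Bar and pointer lie along the point's x axis, the pointer at +x
- key_round (a joint): round key, 24 mm across: metres pressed, 0 up to 0.005; spring, fully down at about 3.6 N; counts as pressed beyond 0.0035
- key_square (a joint): square key, 22 mm wide, same travel and spring
- key_long (a joint): long key, 42 mm (x) by 14 mm (y), same travel and spring
- key_square_top (a point): centre of the top of the square key, 9 mm above the panel when up, 49 mm above the bench; its axes are those of the control unit
- key_long_top (a point): centre of the top of the long key, 9 mm above the panel when up, 49 mm above the bench; its axes are those of the control unit
- key_round_top (a point): centre of the top of the round key, 9 mm above the panel when up, 49 mm above the bench; its axes are those of the control unit
- bottle_a: low amber glass weighing bottle with a flat grey lid, 28 mm across, 26 mm high (its lid button to 33 mm), 40 g, standing on the bench to the robot's left; origin at the centre of its underside, z up. Two to four of them are present (None: absent); all are handled alike
- bottle_b: low amber glass weighing bottle with a flat grey lid, 28 mm across, 26 mm high (its lid button to 33 mm), 40 g, standing on the bench to the robot's left; origin at the centre of its underside, z up. Two to four of them are present (None: absent); all are handled alike
- bottle_c: low amber glass weighing bottle with a flat grey lid, 28 mm across, 26 mm high (its lid button to 33 mm), 40 g, standing on the bench to the robot's left; origin at the centre of its underside, z up. Two to four of them are present (None: absent); all are handled alike
- bottle_d: low amber glass weighing bottle with a flat grey lid, 28 mm across, 26 mm high (its lid button to 33 mm), 40 g, standing on the bench to the robot's left; origin at the centre of its underside, z up. Two to four of them are present (None: absent); all are handled alike
- rubber_stopper: bystander among the weighing bottles: rubber stopper, 26 mm across and 26 mm high, origin at its underside
- crucible: bystander: white crucible with lid, 49 mm across and 49 mm high, origin at its underside
- dropper_bottle: bystander: amber dropper bottle, 33 mm across and 72 mm high, origin at its underside

How it is judged:
By the outcome, as a careful person would: the job done as asked, in the order asked, and still so for the second after the job is handed in, with the robot touching nothing.
Of bottle_a, bottle_b, bottle_c, bottle_d only 2 to 4 are there at a start; the rules pass over those that are not, and their reading is None.
At some moment in a run one of bottle_a, bottle_b, bottle_c, bottle_d may be knocked a few centimetres aside while the robot is not near it.
It also fails if it takes over 210 s, if anything falls off the work surface, if the arm or the gripper's body presses on something with over 40 N, if the wrist force passes 120 N, or if a joint passes its speed limit or range.

## Working session

There is one attempt and no reset: what is moved stays moved. The work goes in short steps, Python scripts to look and compute and a shell command to move; the robot and the scene stay as the last step left them, time stands still between calls to the robot, and variables do not carry over. Pictures are saved under pics/ and viewed, at most 14 in all, crops included, and the job is handed in when it is done.

```bash
mkdir -p pics; cat > h.py <<'E'
import numpy as np, cv2
from scipy.spatial.transform import Rotation as R
from plant import bot
def cam(n):
    m=bot.camera_model(n)
    K=np.array([[m['fx'],0,m['cx']],[0,m['fy'],m['cy']],[0,0,1]]);d=np.array(m['dist_coeffs'],float)
    if 'T_tool_cam' in m:
        o=bot.get_obs();T=np.eye(4);T[:3,:3]=R.from_euler('xyz',o['tcp_rot']).as_matrix();T[:3,3]=o['tool_pos']
        T=T@np.array(m['T_tool_cam']);return K,d,T[:3,:3],T[:3,3]
    q=np.array(m['orientation'],float)
    Rm=q if q.shape==(3,3) else (R.from_euler('xyz',q).as_matrix() if q.size==3 else R.from_quat(q).as_matrix())
    return K,d,Rm,np.array(m['position'])
def unproj(c,px,z):
    K,d,Rm,t=c
    u=cv2.undistortPoints(np.array(px,float).reshape(-1,1,2),K,d).reshape(-1,2)
    v=np.c_[u,np.ones(len(u))]@Rm.T
    return t+v*((z-t[2])/v[:,2])[:,None]
def proj(c,P):
    K,d,Rm,t=c
    r=cv2.Rodrigues(Rm.T)[0]
    return cv2.projectPoints(np.array(P,float).reshape(-1,1,3),r,-Rm.T@t,K,d)[0].reshape(-1,2)
def snap(n,f=None):
    c=cam(n);im=bot.capture(n)
    if f: cv2.imwrite('pics/'+f,im[:,:,::-1])
    return c,im
E
python3 - <<'E'
from h import *
print(bot.camera_model('top'),bot.camera_model('wrist'),bot.get_obs())
for n in('top','scene'):snap(n,n+'0.png')
snap('wrist')
c=cam('top')
for t in('bottle_a','rubber_stopper','station','tab_grip','tare_knob','knob_grip','key_round','key_square','key_long','crucible','dropper_bottle'):
    for o in bot.outline_of(t,'top')[:5]:print(t,round(o['p'],2),np.round(o['pixel']),o['mask'].sum(),unproj(c,o['pixel'],30).round()[0])
E
```

```text
{'fx': 492.4734281186442, 'fy': 492.4734281186442, 'cx': 254.57178636185617, 'cy': 190.9025459349245, 'dist_coeffs': array([-0.03299964,  0.        ,  0.        ,  0.        ,  0.        ]), 'position': array([ 334.07504387,   -5.89991994, 1429.51574388]), 'orientation': array([-2.96762673,  0.00775869, -1.57848515])} {'fx': 307.2508995616069, 'fy': 307.2508995616069, 'cx': 252.93402275158044, 'cy': 191.35067535230465, 'dist_coeffs': array([-0.03572147,  0.        ,  0.        ,  0.        ,  0.        ]), 'T_tool_cam': array([[-3.51573848e-04, -9.57862160e-01, -2.87228061e-01,
         7.65751976e+01],
       [ 9.99999615e-01, -5.67668001e-04,  6.69064101e-04,
         2.19240349e-02],
       [-8.03921364e-04, -2.87227715e-01,  9.57861991e-01,
        -1.57512792e+02],
       [ 0.00000000e+00,  0.00000000e+00,  0.00000000e+00,
         1.00000000e+00]])} {'time': 0.0, 'joint_positions': array([ 1.05296288e+00,  3.42707074e-01,  1.52498529e+00,  2.55632722e-05,
        1.27537619e+00, -1.46001169e-01]), 'dq': array([-0.00134655, -0.00277083,  0.00099223, -0.00048661,  0.00097834,
   
[... 481 characters left out ...]
[450. 389.  30.]
bottle_a 0.51 [143. 189.] 57 [588. 327.  30.]
bottle_a 0.5 [147. 222.] 69 [494. 313.  30.]
bottle_a 0.25 [226. 208.] 74 [531.  85.  30.]
rubber_stopper 0.22 [142. 191.] 72 [583. 329.  30.]
station 0.86 [211. 226.] 4580 [480. 128.  30.]
tab_grip 0.42 [213. 226.] 4553 [481. 122.  30.]
tab_grip 0.38 [229. 210.] 55 [526.  76.  30.]
tare_knob 0.54 [351. 226.] 175 [ 475. -270.   30.]
tare_knob 0.22 [228. 208.] 34 [531.  80.  30.]
knob_grip 0.48 [353. 228.] 172 [ 469. -277.   30.]
key_round 0.65 [211. 229.] 4596 [472. 129.  30.]
crucible 0.51 [391. 224.] 225 [ 480. -386.   30.]
dropper_bottle 0.71 [182. 156.] 145 [685. 213.  30.]
dropper_bottle 0.3 [207. 225.] 4668 [483. 140.  30.]
```

View pics/top0.png

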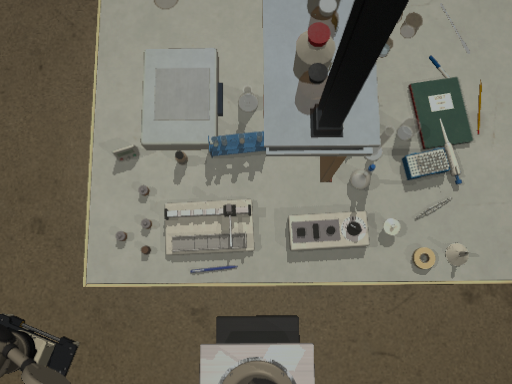

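View pics/scene0.png

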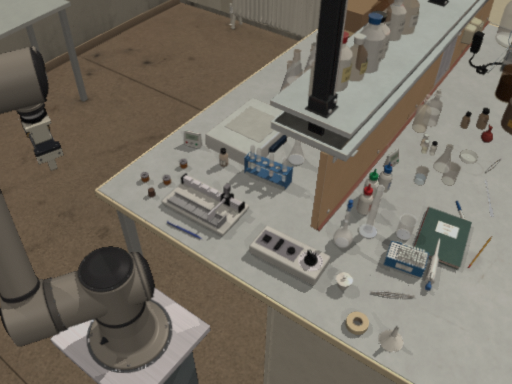

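The top view shows the station around (210,228) with its stop at the right end. The control unit is around (328,231) with its knob to the right, so both have yaw near 0. Three grey-lidded bottles stand at (121,237), (145,190) and (147,224), and a reddish stopper at (146,250). Next I'll turn the tool to yaw 90° (tool x = world +Y, tool y = world +X) and look with the wrist camera.

```bash
python3 -m jog '[[0,0,0,0,0,0.15],[0,0,0,0,0,0.15],[0,0,0,0,0,0.15],[0,0,0,0,0,0.15],[0,0,0,0,0,0.15],[0,0,0,0,0,0.15],[0,0,0,0,0,0.15],[0,0,0,0,0,0.15]]'
python3 -m jog '[[-18,45,0,0,0,0],[-18,45,0,0,0,0],[-18,45,0,0,0,0],[-18,45,0,0,0,0],[-18,45,0,0,0,0],[-18,45,0,0,0,0],[-18,40,0,0,0,0],[0,0,0,0,0,0],[0,0,0,0,0,0],[0,0,0,0,0,0]]'
python3 - <<'E'
from h import *
o=bot.get_obs();print(o['tool_pos'],o['tcp_rot'])
c,im=snap('wrist','w1.png')
for t in('bottle_a','rubber_stopper','station','tab_grip','stop_tab'):
    for o in bot.outline_of(t,'wrist')[:5]:print(t,round(o['p'],2),np.round(o['pixel']),o['mask'].sum(),unproj(c,o['pixel'],20).round()[0])
E
```

```text
time: 1.5
tool_pos: [190.7, 489.2, 226.8]
tcp_rot: [3.142, -0.0, 1.564]
contact_force: [-0.6, 0.3, 0.6]
grip_width: 91.7
finger_force: 0.0
time: 2.5
tool_pos: [499.6, 363.4, 226.7]
tcp_rot: [-3.141, -0.0, 1.571]
contact_force: [0.2, -0.6, -0.2]
grip_width: 92.0
finger_force: 0.0
[499.58153177 363.3591908  226.69198211] [-3.14089780e+00 -1.57303924e-04  1.57056092e+00]
bottle_a 0.66 [247. 203.] 473 [493. 316.  20.]
bottle_a 0.62 [213. 145.] 460 [453. 389.  20.]
bottle_a 0.57 [321. 197.] 501 [586. 325.  20.]
rubber_stopper 0.91 [186. 200.] 425 [417. 320.  20.]
```

View pics/w1.png

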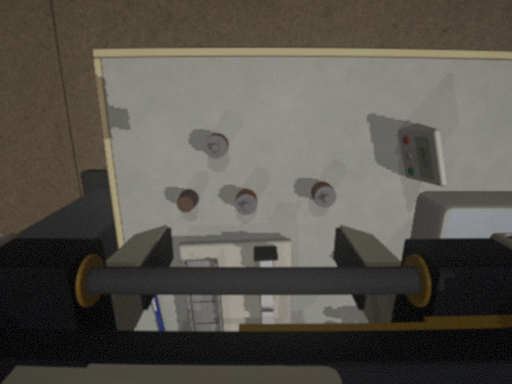

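The wrist view shows three lidded bottles at (217,146), (246,202) and (322,195), and the stopper at (187,201), which agrees with the networks. Next I'll look at the station.

```bash

python3 -m jog '[[-41,-2,0,0,0,0],[-41,-2,0,0,0,0],[-41,-2,0,0,0,0],[-41,-2,0,0,0,0],[-41,-2,0,0,0,0],[-41,-2,0,0,0,0],[-41,-2,0,0,0,0],[-41,-2,0,0,0,0],[0,0,0,0,0,0],[0,0,0,0,0,0],[0,0,0,0,0,0]]'
python3 - <<'E'
from h import *
o=bot.get_obs();print(o['tool_pos'],o['tcp_rot'])
c,im=snap('wrist','w2.png')
im=cv2.resize(im,(768,576),interpolation=cv2.INTER_CUBIC);cv2.imwrite('pics/w2b.png',im[:,:,::-1])
for t in('station','tab_grip'):
    for o in bot.outline_of(t,'wrist')[:3]:print(t,round(o['p'],2),np.round(o['pixel']),o['mask'].sum(),unproj(c,o['pixel'],100).round()[0])
E
```

```text
time: 3.9
tool_pos: [484.3, 35.9, 226.9]
tcp_rot: [3.141, -0.0, 1.571]
contact_force: [-0.2, 0.1, 0.1]
grip_width: 91.6
finger_force: 0.0
[484.28252007  35.86315505 226.87333545] [ 3.14119273e+00 -4.84737226e-04  1.57065728e+00]
station 0.72 [250.  89.] 24903 [483. 122. 100.]
tab_grip 0.89 [292. 145.] 499 [521.  73. 100.]
tab_grip 0.25 [250.  90.] 24425 [483. 121. 100.]
tab_grip 0.19 [234. 323.] 317 [ 465. -126.  100.]
```

View pics/w2b.png

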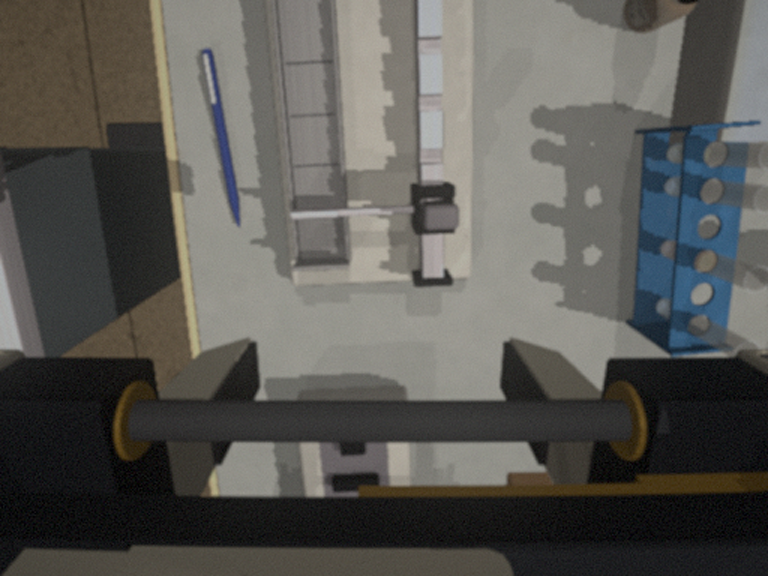

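The wrist view shows the station with a small yaw: grey tab at (292,145) in raw pixels, blade at row 142, and bay lines at raw rows about 41, 77 and 110. I'll zoom in for the exact pose and fit the tab box to its mask.

```bash

cat >> h.py <<'E'
def boxfit(c,mask,size,z0,z1,x0,fitsize=False):
    """fit x,y,yaw of a box to a mask by IoU"""
    from scipy.optimize import minimize
    yy,xx=np.nonzero(mask)
    def f(p):
        ca,sa=np.cos(p[2]),np.sin(p[2])
        P=[(p[0]+ca*a-sa*b,p[1]+sa*a+ca*b,z) for a in(-size[0]/2,size[0]/2) for b in(-size[1]/2,size[1]/2) for z in(z0,z1)]
        h=cv2.convexHull((proj(c,P)*16).astype(np.int32))
        m=np.zeros((384,512),np.uint8);cv2.fillConvexPoly(m,h,1,shift=4)
        m=m.astype(bool);return -(m&mask).sum()/(m|mask).sum()
    best=min((minimize(f,[x0[0]+dx,x0[1]+dy,x0[2]],method='Nelder-Mead',options=dict(initial_simplex=np.array([[x0[0]+dx,x0[1]+dy,x0[2]],[x0[0]+dx+4,x0[1]+dy,x0[2]],[x0[0]+dx,x0[1]+dy+4,x0[2]],[x0[0]+dx,x0[1]+dy,x0[2]+.15]]))) for dx in(-4,4) for dy in(-4,4)),key=lambda r:r.fun)
    return best.x,best.fun
E
python3 - <<'E'
from h import *
c,im=snap('wrist')
cv2.imwrite('pics/w3.png',cv2.resize(im[0:195,170:330],None,fx=3,fy=3,interpolation=cv2.INTER_CUBIC)[:,:,::-1])
o=bot.outline_of('tab_grip','wrist')[0];print(boxfit(c,o['mask'],(22,16),72,100,(521,73,0)))
E
```

```text
Traceback (most recent call last):
IndexError: list index out of range
```

View pics/w3.png

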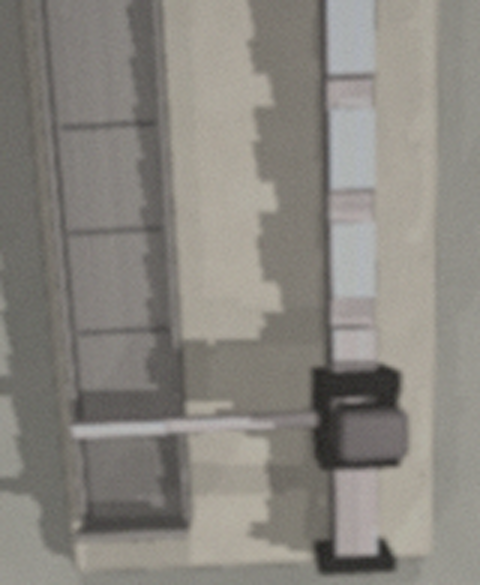

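The zoom shows the bay lines' left ends at crop (63,127), (69,232) and (78,332), the tab top face at (342–407, 410–460), and the blade's left tip at (72,430). I'll unproject these.

```bash

python3 - <<'E'
from h import *
c,im=snap('wrist')
for t in('tab_grip','stop_tab','stop_slide'):
  for o in bot.outline_of(t,'wrist')[:2]:
    print(t,o['p'],o['pixel'],o['mask'].sum())
    if 300<o['mask'].sum()<800: print(boxfit(c,o['mask'],(22,16),72,100,(521,73,0)))
f=lambda P,z:unproj(c,np.array(P)/3.+[170,0],z).round(1)
print('left',f([(63,127),(69,232),(78,332)],24))
print('right',f([(155,122),(163,230),(172,330)],24))
print('tabtop',f([(342,414),(405,408),(407,455),(342,460)],100),f([(374,434)],100))
print('carr',f([(314,372),(399,374),(403,464),(317,467)],62))
print('blade',f([(72,430)],58)); print('endwall top inner',f([(80,530),(187,524)],50))
print('rail L',f([(330,190),(331,320),(335,555)],48),'R',f([(376,185),(377,320),(378,552)],48))
E
```

```text
tab_grip 0.64 [292.7, 140.7] 531
(array([5.23558977e+02, 7.28467863e+01, 6.07072894e-02]), np.float64(-0.9278169014084507))
stop_tab 0.72 [292.1, 138.6] 469
(array([5.23336275e+02, 7.31866802e+01, 2.07230179e-02]), np.float64(-0.8435251798561151))
stop_slide 0.67 [282.6, 140.6] 1488
left [[418.5 173.1  24. ]
 [418.9 137.3  24. ]
 [420.5 101.3  24. ]]
right [[451.7 174.6  24. ]
 [453.7 137.8  24. ]
 [456.2 102.   24. ]]
tabtop [[513.9  79.4 100. ]
 [533.2  81.2 100. ]
 [534.5  66.8 100. ]
 [514.3  65.2 100. ]] [[524.   73.3 100. ]]
carr [[507.7  89.2  62. ]
 [536.9  88.5  62. ]
 [539.8  57.4  62. ]
 [509.4  56.2  62. ]]
blade [[422.8  68.8  58. ]]
endwall top inner [[422.3  30.4  50. ]
 [462.3  32.7  50. ]]
rail L [[513.  149.1  48. ]
 [514.3 106.2  48. ]
 [518.   20.2  48. ]] R [[528.6 150.8  48. ]
 [530.6 106.2  48. ]
 [534.2  21.4  48. ]]
```

Station pose: yaw ≈ +0.042, tab at (523.4, 73), lane axis X ≈ 436.5 − 0.042(Y−137), bay centres at Y ≈ 48, 84 and 120. The 36 mm line spacing and the 85 mm rail-to-lane distance both check out. I'll grip the tab now.

```bash

python3 -m jog '[[0,0,0,0,0,-0.042],[12,14,0,0,0,0],[12,14,0,0,0,0],[11.5,12.7,0,0,0,0],[0,0,40,0,0,0],[0,0,40,0,0,0],[0,0,40,0,0,0],[0,0,16,0,0,0],[0,0,15,0,0,0],[0,0,0,0,0,0],[0,0,0,0,0,0]]' 45
python3 -m jog '[[0,0,0,0,0,0],[0,0,0,0,0,0],[0,0,0,0,0,0],[0,0,0,0,0,0],[0,0,0,0,0,0],[0,0,0,0,0,0],[0,0,0,0,0,0],[0,0,0,0,0,0]]' 0
python3 -m jog '[[0,0,-3,0,0,0],[0,0,-4,0,0,0],[0,0,-4,0,0,0],[0,0,-2,0,0,0],[0,0,0,0,0,0],[0,0,0,0,0,0],[0,0,0,0,0,0]]'
```

```text
time: 5.45
tool_pos: [523.7, 72.1, 76.0]
tcp_rot: [3.142, -0.0, 1.612]
contact_force: [0.0, -0.2, 0.1]
grip_width: 41.1
finger_force: 0.0
time: 6.25
tool_pos: [522.8, 72.0, 76.4]
tcp_rot: [-3.141, -0.0, 1.612]
contact_force: [-4.2, -0.6, 5.3]
grip_width: 21.9
finger_force: 30.0
time: 6.95
tool_pos: [522.8, 72.0, 88.5]
tcp_rot: [-3.14, -0.0, 1.612]
contact_force: [-5.4, 0.4, -0.9]
grip_width: 22.0
finger_force: 30.0
```

```bash

python3 -m jog '[[12,-0.7,0,0,0,0],[12,0,0,0,0,0],[12,0,0,0,0,0],[12,0,0,0,0,0],[12,0,0,0,0,0],[12,0,0,0,0,0],[0,0,0,0,0,0]]'
python3 -m jog '[[12,0,0,0,0,0],[12,0,0,0,0,0],[12,0,0,0,0,0],[12,0,0,0,0,0],[12,0,0,0,0,0],[12,0,0,0,0,0],[0,0,0,0,0,0],[0,0,0,0,0,0],[0,0,0,0,0,0]]'
```

```text
time: 7.65
tool_pos: [519.6, 145.9, 88.7]
tcp_rot: [3.141, -0.001, 1.614]
contact_force: [-3.7, 0.6, -1.7]
grip_width: 21.7
finger_force: 30.0
time: 8.55
tool_pos: [516.7, 216.3, 88.7]
tcp_rot: [-3.141, -0.0, 1.612]
contact_force: [-5.3, 0.7, -1.8]
grip_width: 22.3
finger_force: 30.0
```

```bash

python3 -m jog '[[0,-0.5,3,0,0,0],[0,0,3,0,0,0],[0,0,3,0,0,0],[0,0,3,0,0,0],[0,0,0.5,0,0,0],[0,0,0,0,0,0],[0,0,0,0,0,0],[0,0,0,0,0,0]]'
python3 -m jog '[[0,0,0,0,0,0],[0,0,0,0,0,0],[0,0,0,0,0,0],[0,0,0,0,0,0],[0,0,-20,0,0,0],[0,0,-40,0,0,0],[0,0,-40,0,0,0],[0,0,0,0,0,0],[0,0,0,0,0,0]]' 50
```

```text
time: 9.35
tool_pos: [516.6, 215.8, 76.5]
tcp_rot: [3.141, -0.0, 1.612]
contact_force: [-3.3, 0.1, 2.6]
grip_width: 21.8
finger_force: 30.0
time: 10.25
tool_pos: [516.9, 215.9, 177.1]
tcp_rot: [3.139, -0.001, 1.612]
contact_force: [-0.0, 1.0, -0.9]
grip_width: 45.9
finger_force: 0.0
```

```bash

python3 -m jog '[[-40,0,-20,0,0,0.042],[-40,0,-20,0,0,0],[-40,0,-10,0,0,0],[0,0,0,0,0,0],[0,0,0,0,0,0],[0,0,0,0,0,0]]'
python3 - <<'E'
from h import *
c,im=snap('wrist')
for o in bot.outline_of('tab_grip','wrist')[:3]:
    print(o['p'],o['pixel'],o['mask'].sum())
    if 200<o['mask'].sum()<900:
        for dz in(0,8): print(dz,boxfit(c,o['mask'],(22,16),72+dz,100+dz,(517,216,0)))
E
python3 -m jog '[[-42,-4,0,0,0,0],[-42,-4,0,0,0,0],[-42,-4,0,0,0,0],[-42,-4,0,0,0,0],[-42,-4,0,0,0,0],[-42,-4,0,0,0,0],[-42,-4,0,0,0,0],[-42,-4,0,0,0,0],[-42,-4,0,0,0,0],[-42,-4,0,0,0,0],[0,0,0,0,0,0],[0,0,0,0,0,0]]'
python3 - <<'E'
from h import *
c,im=snap('wrist','w4.png')
print(c[3])
cv2.imwrite('pics/w4b.png',cv2.resize(im[0:230,120:400],None,fx=2.6,fy=2.6,interpolation=cv2.INTER_CUBIC)[:,:,::-1])
for t in('tare_knob','knob_grip','key_round','key_round_top','key_square_top','key_long_top'):
    for o in bot.outline_of(t,'wrist')[:3]:
        print(t,round(o['p'],2),np.round(o['pixel'],1),o['mask'].sum(),unproj(c,o['pixel'],49).round(1)[0])
E
```

```text
time: 10.85
tool_pos: [517.3, 96.6, 224.9]
tcp_rot: [-3.139, -0.0, 1.57]
contact_force: [0.1, -0.4, -0.4]
grip_width: 46.1
finger_force: 0.0
0.7 [249.7, 50.6] 575
0 (array([5.17920094e+02, 2.16222874e+02, 9.54559107e-03]), np.float64(-0.8765243902439024))
8 (array([5.17440237e+02, 2.15226704e+02, 1.57898943e-02]), np.float64(-0.8226037195994278))
time: 12.15
tool_pos: [477.6, -323.8, 225.2]
tcp_rot: [-3.141, -0.002, 1.569]
contact_force: [0.1, 0.3, 0.3]
grip_width: 45.8
finger_force: 0.0
[ 479.07054485 -246.6303656   382.8209067 ]
tare_knob 0.98 [242.8 128.2] 1121 [ 467.8 -275.5   49. ]
knob_grip 0.97 [244.3 127.6] 1089 [ 469.4 -274.8   49. ]
key_round 0.8 [241.6  63.1] 425 [ 467.3 -210.3   49. ]
key_round_top 0.85 [241.2  66.1] 419 [ 466.8 -213.1   49. ]
key_long_top 0.96 [241.2  19. ] 727 [ 467.3 -169.5   49. ]
```

View pics/w4b.png

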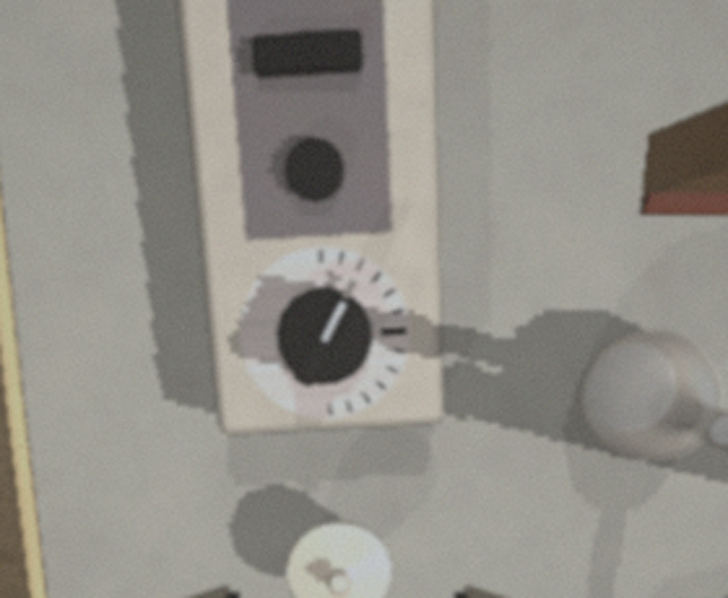

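The crop shows the knob at (324,336) with its white pointer running from (324,342) to (343,305), the long mark at (393,331), the round key at (314,169) and the long key at (306,53).

```bash

python3 - <<'E'
from h import *
c=cam('wrist')
f=lambda P,z:unproj(c,np.array(P)/2.6+[120,0],z).round(1)
print('round,long',f([(314,169),(306,53)],49))
print('long L,R',f([(254,55),(360,50)],49))
P=f([(323,342),(344,304)],75);print('pointer',P,np.arctan2(*(P[1]-P[0])[[1,0]]))
print('knob c',f([(324,336)],65),f([(324,336)],53))
print('longmark',f([(384,332),(405,331)],42))
print('unit corners L,R bottom',f([(222,430),(440,424)],40), 'left edge',f([(200,200),(185,0)],40),'right',f([(438,200),(434,0)],40))
print('dial extremes', f([(235,345),(411,330),(323,248),(320,416)],42))
E
```

```text
round,long [[ 466.7 -211.6   49. ]
 [ 464.1 -170.2   49. ]]
long L,R [[ 444.3 -170.8   49. ]
 [ 484.5 -169.2   49. ]]
pointer [[ 470.4 -276.2   75. ]
 [ 478.5 -262.    75. ]] 1.0524089377442083
knob c [[ 470.6 -274.8   65. ]] [[ 470.2 -275.9   53. ]]
longmark [[ 495.3 -275.3   42. ]
 [ 504.1 -274.9   42. ]]
unit corners L,R bottom [[ 424.8 -317.8   40. ]
 [ 520.4 -315.1   40. ]] left edge [[ 419.9 -222.4   40. ]
 [ 417.4 -149.3   40. ]] right [[ 516.6 -222.5   40. ]
 [ 513.  -149.5   40. ]]
dial extremes [[ 432.2 -280.7   42. ]
 [ 506.6 -274.4   42. ]
 [ 469.8 -241.3   42. ]
 [ 468.  -311.2   42. ]]
```

Unit yaw ≈ 0.043, knob axis ≈ (469.8, −276), pointer at 1.05 in world, so the knob is at about 1.0 rad. I'll grip the bar and turn it.

```bash

python3 -m jog '[[24,-4,0,0,0,0],[24,-4,0,0,0,0],[0,0,0,0,0,0.13],[0,0,0,0,0,0.13],[0,0,0,0,0,0.13],[0,0,0,0,0,0.13],[0,0,40,0,0,0],[0,0,40,0,0,0],[0,0,40,0,0,0],[0,0,30,0,0,0],[0,0,18,0,0,0],[0,0,0,0,0,0]]' 40
python3 -m jog '[[0,0,0,0,0,0],[0,0,0,0,0,0],[0,0,0,0,0,0],[0,0,0,0,0,0],[0,0,0,0,0,0],[0,0,0,0,0,0],[0,0,0,0,0,0],[0,0,0,0,0,0]]' 0
```

```text
time: 13.7
tool_pos: [468.3, -274.6, 55.9]
tcp_rot: [-3.136, -0.001, 1.05]
contact_force: [1.1, -0.1, 0.1]
grip_width: 36.5
finger_force: 0.0
time: 14.5
tool_pos: [468.8, -275.5, 59.1]
tcp_rot: [-3.14, -0.0, 1.05]
contact_force: [-4.7, 2.1, 6.6]
grip_width: 9.6
finger_force: 30.0
```

```bash

python3 -m jog '[[0,0,0,0,0,0.1],[0,0,0,0,0,0.1],[0,0,0,0,0,0.1],[0,0,0,0,0,0.1],[0,0,0,0,0,0.1],[0,0,0,0,0,0.1],[0,0,0,0,0,0.1],[0,0,0,0,0,0.1],[0,0,0,0,0,0.1],[0,0,0,0,0,0.107],[0,0,0,0,0,0],[0,0,0,0,0,0]]'
python3 -m jog '[[0,0,0,0,0,0],[0,0,0,0,0,0],[0,0,0,0,0,0],[0,0,0,0,0,0],[0,0,0,0,0,0],[0,0,-10,0,0,0],[0,0,-20,0,0,0],[0,0,-40,0,0,0],[0,0,-40,0,0,0],[0,0,-40,0,0,0],[0,0,0,0,0,0],[0,0,0,0,0,0]]' 40
```

```text
time: 15.7
tool_pos: [469.2, -276.2, 59.2]
tcp_rot: [3.141, 0.0, 0.045]
contact_force: [-4.1, 0.3, 5.3]
grip_width: 9.8
finger_force: 30.0
time: 16.9
tool_pos: [469.8, -276.3, 209.6]
tcp_rot: [3.14, -0.002, 0.043]
contact_force: [-0.0, 0.1, -0.9]
grip_width: 36.8
finger_force: 0.0
```

```bash

python3 -m jog '[[-40,-40,-15,0,0,0],[-35,-40,0,0,0,0],[0,0,0,0,0,0],[0,0,0,0,0,0],[0,0,0,0,0,0]]'
python3 - <<'E'
from h import *
c,im=snap('wrist','w5.png')
o=bot.get_obs();print(o['tool_pos'],o['tcp_rot'])
cv2.imwrite('pics/w5b.png',cv2.resize(im[60:220,150:410],None,fx=3,fy=3,interpolation=cv2.INTER_CUBIC)[:,:,::-1])
for t in('knob_grip','key_round_top','key_square_top','key_long_top'):
    for o in bot.outline_of(t,'wrist')[:3]:
        print(t,round(o['p'],2),np.round(o['pixel'],1),o['mask'].sum(),unproj(c,o['pixel'],49).round(1)[0])
E
```

```text
time: 17.4
tool_pos: [400.0, -207.8, 220.8]
tcp_rot: [3.141, -0.0, 0.043]
contact_force: [-0.2, -0.6, 0.5]
grip_width: 36.7
finger_force: 0.0
[ 400.16585556 -207.97498671  220.77249012] [ 3.14150201e+00 -1.86889613e-04  4.25193531e-02]
knob_grip 0.65 [323.7 112.9] 1253 [ 468.7 -279.    49. ]
key_round_top 0.93 [256.8 115.9] 407 [ 462.5 -209.4   49. ]
key_square_top 0.88 [177.7 113.4] 482 [ 461.8 -126.7   49. ]
key_long_top 0.73 [219.9 110.1] 513 [ 466.8 -170.8   49. ]
```

View pics/w5b.png

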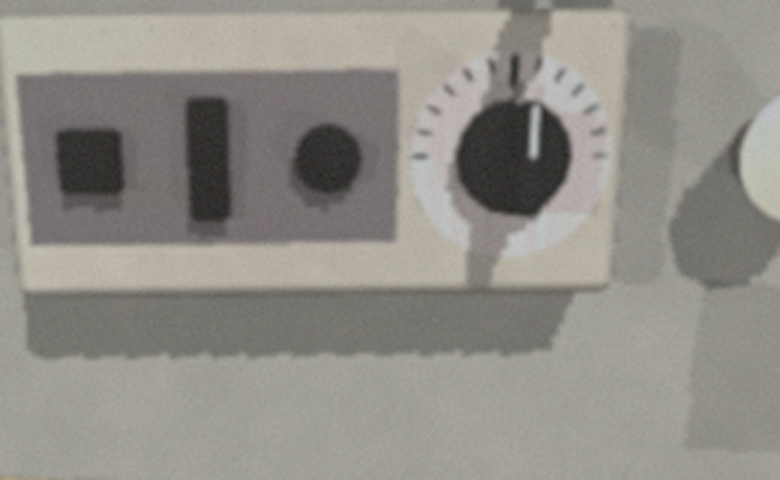

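The crop shows the pointer from (533,158) to (537,106), the long mark at (515,57–85), and keys at (89,161), (208,159) and (327,159).

```bash

python3 - <<'E'
from h import *
c=cam('wrist')
f=lambda P,z:unproj(c,np.array(P)/3+[150,60],z).round(1)
a=lambda P:np.arctan2(P[-1][1]-P[0][1],P[-1][0]-P[0][0]).round(3)
k=f([(89,161),(208,159),(327,159)],49);print(k,a(k)-1.571+3.142)
for n,P,z in(('pointer',[(533,158),(537,106)],75),('mark',[(514.5,85),(515,57)],41),('long key',[(213,220),(206,98)],49),('sidemarks',[(599,155),(420,156)],41),('bottom',[(607,286),(28,291)],40),('top',[(628,12),(5,15)],40),('panel L',[(32,244),(18,74)],41),('panelR',[(397,240),(398,69)],41)):
    Q=f(P,z);print(n,Q.tolist(),a(Q), (Q.mean(0)).round(1))
E
```

```text
[[ 461.3 -128.6   49. ]
 [ 463.6 -170.1   49. ]
 [ 465.3 -211.4   49. ]] 0.04800000000000004
pointer [[469.6, -276.7, 75.0], [485.6, -276.3, 75.0]] 0.025 [ 477.6 -276.5   75. ]
mark [[493.0, -275.7, 41.0], [502.3, -274.9, 41.0]] 0.086 [ 497.6 -275.3   41. ]
long key [[442.7, -172.1, 49.0], [483.9, -169.1, 49.0]] 0.073 [ 463.3 -170.6   49. ]
sidemarks [[470.7, -308.3, 41.0], [467.4, -244.5, 41.0]] 1.622 [ 469.  -276.4   41. ]
bottom [[423.8, -317.6, 40.0], [412.8, -102.6, 40.0]] 1.622 [ 418.3 -210.1   40. ]
top [[518.9, -312.6, 40.0], [508.9, -98.5, 40.0]] 1.617 [ 513.9 -205.6   40. ]
panel L [[430.5, -105.2, 41.0], [489.6, -102.6, 41.0]] 0.044 [ 460.  -103.9   41. ]
panelR [[437.4, -238.4, 41.0], [496.4, -234.7, 41.0]] 0.063 [ 466.9 -236.6   41. ]
```

```bash

python3 -m jog '[[0,0,0,0,0,-0.143],[0,0,0,0,0,-0.143],[0,0,0,0,0,-0.143],[0,0,0,0,0,-0.143],[0,0,0,0,0,-0.143],[0,0,0,0,0,-0.143],[0,0,0,0,0,-0.143],[0,0,0,0,0,-0.143],[0,0,0,0,0,-0.143],[0,0,0,0,0,-0.143],[0,0,0,0,0,-0.139]]' 55
python3 -m jog '[[45,11,0,0,0,0],[45,11,0,0,0,0],[45,11,0,0,0,0],[45,11,0,0,0,0],[45,11,0,0,0,0],[45,11,0,0,0,0],[45,11,0,0,0,0],[45,11,0,0,0,0],[45,11,0,0,0,0],[45,11,0,0,0,0],[45,11,0,0,0,0],[0,0,0,0,0,0]]'
cat > bot.py <<'E'
from h import *
import sys
c,im=snap('wrist',sys.argv[1] if len(sys.argv)>1 else None)
p=bot.get_obs();print(p['tool_pos'].round(1),p['tcp_rot'].round(3))
for t in('bottle_a','rubber_stopper'):
    for o in bot.outline_of(t,'wrist')[:5]:
        def cyl(q):
            r=14;a=np.linspace(0,2*np.pi,24)
            return [(q[0]+r*np.cos(x),q[1]+r*np.sin(x),z) for x in a for z in(q[2],q[2]+26)]
        from scipy.optimize import minimize
        best=None
        q0=unproj(c,o['pixel'],15)[0]
        def f(q):
            h=cv2.convexHull((proj(c,cyl((q[0],q[1],0)))*16).astype(np.int32))
            m=np.zeros((384,512),np.uint8);cv2.fillConvexPoly(m,h,1,shift=4);m=m>0
            return -(m&o['mask']).sum()/(m|o['mask']).sum()
        r=minimize(f,q0[:2],method='Nelder-Mead',options=dict(initial_simplex=q0[:2]+np.array([[-4,-4],[5,0],[0,5]])))
        print(t,round(o['p'],2),np.round(o['pixel']),o['mask'].sum(),'fit',r.x.round(1),round(-r.fun,2),'unproj20',unproj(c,o['pixel'],20).round(1)[0])
E
mv bot.py look.py; sed -i 's/^$//' look.py; python3 look.py w6.png
```

```text
time: 18.75
tool_pos: [399.7, -207.5, 220.9]
tcp_rot: [-3.142, -0.0, 1.617]
contact_force: [0.3, -0.1, 0.0]
grip_width: 50.9
finger_force: 0.0
time: 19.95
tool_pos: [500.4, 297.3, 220.0]
tcp_rot: [3.142, -0.002, 1.616]
contact_force: [-0.3, -0.9, -0.5]
grip_width: 50.8
finger_force: 0.0
[500.1 294.7 219.9] [-3.141  0.     1.615]
bottle_a 0.69 [328. 148.] 509 fit [588.4 326.4] 0.84 unproj20 [587.5 324.8  20. ]
bottle_a 0.63 [214.  86.] 553 fit [457.3 388.5] 0.9 unproj20 [454.6 388.1  20. ]
rubber_stopper 0.73 [182. 145.] 414 fit [417.4 316.7] 0.69 unproj20 [417.5 320.5  20. ]
```

```bash

python3 -m jog '[[32,-13,0,0,0,0],[32,-13,0,0,0,0],[31.4,-13.5,0,0,0,0],[0,0,45,0,0,0],[0,0,45,0,0,0],[0,0,45,0,0,0],[0,0,35,0,0,0],[0,0,20,0,0,0],[0,0,18,0,0,0],[0,0,0,0,0,0],[0,0,0,0,0,0],[0,0,0,0,0,0]]'
python3 -m jog '[[0,0,0,0,0,0],[0,0,0,0,0,0],[0,0,0,0,0,0],[0,0,0,0,0,0],[0,0,0,0,0,0],[0,0,0,0,0,0],[0,0,0,0,0,0]]' 0
```

```text
time: 21.3
tool_pos: [457.7, 385.9, 14.6]
tcp_rot: [3.139, -0.001, 1.611]
contact_force: [0.3, 0.3, 0.2]
grip_width: 50.7
finger_force: 0.0
time: 22.0
tool_pos: [456.8, 386.2, 13.5]
tcp_rot: [3.141, -0.0, 1.612]
contact_force: [-1.9, -0.7, 6.3]
grip_width: 26.7
finger_force: 30.0
```

```bash

python3 -m jog '[[0,0,-20,0,0,0],[0,0,-40,0,0,0],[0,0,-40,0,0,0],[-42,-4,0,0,0,0],[-42,-4,0,0,0,0],[-42,-4,0,0,0,0],[-42,-4,0,0,0,0],[-42,-4,0,0,0,0],[-42,-4,0,0,0,0],[-42,-3,0,0,0,0],[-42,-3,0,0,0,0]]'
python3 -m jog '[[0,0,0,0,0,0],[0,0,0,0,0,0],[0,0,0,0,0,0]]'
```

```text
time: 23.1
tool_pos: [440.1, 47.5, 112.9]
tcp_rot: [3.141, -0.0, 1.612]
contact_force: [1.1, -1.2, -0.3]
grip_width: 26.7
finger_force: 30.0
time: 23.4
tool_pos: [440.5, 49.8, 112.9]
tcp_rot: [-3.142, -0.0, 1.612]
contact_force: [-0.4, 0.3, -0.4]
grip_width: 26.7
finger_force: 30.0
```

```bash

python3 -m jog '[[-2.5,0,25,0,0,0],[0,0,25,0,0,0],[0,0,15,0,0,0],[0,0,6,0,0,0],[0,0,3,0,0,0],[0,0,1,0,0,0],[0,0,0,0,0,0],[0,0,0,0,0,0]]'
python3 -m jog '[[0,0,0,0,0,0],[0,0,0,0,0,0],[0,0,0,0,0,0],[0,0,0,0,0,0],[0,0,-20,0,0,0],[0,0,-40,0,0,0],[0,0,-40,0,0,0],[0,0,-40,0,0,0],[0,0,-40,0,0,0],[0,0,0,0,0,0],[0,0,0,0,0,0],[0,0,0,0,0,0]]' 50
```

```text
time: 24.2
tool_pos: [441.1, 46.7, 38.6]
tcp_rot: [3.14, 0.0, 1.612]
contact_force: [-0.1, 0.3, 0.2]
grip_width: 26.8
finger_force: 30.0
time: 25.4
tool_pos: [439.7, 46.6, 216.8]
tcp_rot: [-3.139, -0.0, 1.612]
contact_force: [0.4, -1.1, -0.5]
grip_width: 45.9
finger_force: 0.0
```

```bash

python3 -m jog '[[-40,0,0,0,0,0],[-40,0,0,0,0,0],[0,0,0,0,0,0],[0,0,0,0,0,0],[0,0,0,0,0,0]]'
python3 - <<'E'
from h import *
c,im=snap('wrist')
cv2.imwrite('pics/w7.png',cv2.resize(im[0:200,150:350],None,fx=2.8,fy=2.8,interpolation=cv2.INTER_CUBIC)[:,:,::-1])
for o in bot.outline_of('bottle_a','wrist')[:4]:print(o['p'],o['pixel'],o['mask'].sum(),unproj(c,o['pixel'],44)[0].round(1))
E
```

```text
time: 25.9
tool_pos: [443.3, -32.6, 217.1]
tcp_rot: [-3.14, -0.001, 1.612]
contact_force: [-0.0, -0.7, 0.0]
grip_width: 45.9
finger_force: 0.0
0.89 [249.2, 93.1] 571 [436.8  51.3  44. ]
```

View pics/w7.png

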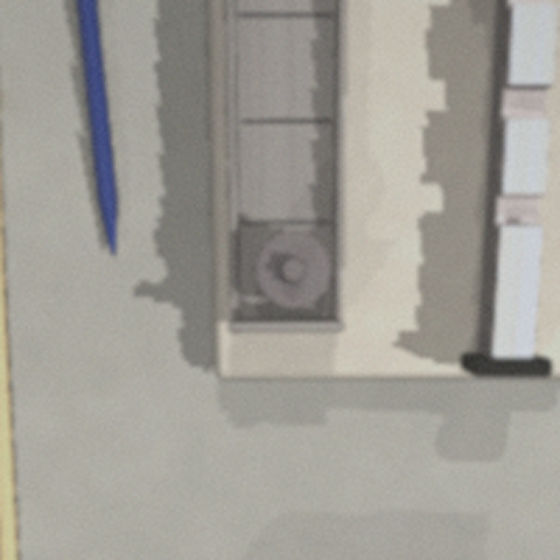

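Bottle 1 stands upright in bay 1, with its lid at crop (293,268) between the end wall at row 318 and the bay line at row 220. Next bottle.

```bash

python3 -m jog '[[42,9,0,0,0,0],[42,9,0,0,0,0],[42,9,0,0,0,0],[42,9,0,0,0,0],[42,9,0,0,0,0],[42,9,0,0,0,0],[42,9,0,0,0,0],[36,8,0,0,0,0],[0,0,0,0,0,0],[0,0,0,0,0,0],[0,0,0,0,0,0]]' 55
python3 look.py w8.png
```

```text
time: 27.1
tool_pos: [500.7, 298.8, 217.9]
tcp_rot: [-3.141, 0.001, 1.612]
contact_force: [-0.5, -0.3, 0.2]
grip_width: 50.7
finger_force: 0.0
[501.  298.5 218.1] [-3.141  0.     1.611]
bottle_a 0.98 [327. 149.] 532 fit [589.8 325.1] 0.86 unproj20 [587.  324.3  20. ]
bottle_a 0.73 [246. 152.] 525 fit [491.1 316.1] 0.94 unproj20 [492.8 316.7  20. ]
rubber_stopper 0.63 [185. 148.] 435 fit [419.7 317.7] 0.71 unproj20 [422.2 319.1  20. ]
```

```bash

python3 -m jog '[[18.5,-8.5,0,0,0,0],[0,0,45,0,0,0],[0,0,45,0,0,0],[0,0,45,0,0,0],[0,0,35,0,0,0],[0,0,20,0,0,0],[0,0,14.5,0,0,0],[0,0,0,0,0,0],[0,0,0,0,0,0],[0,0,0,0,0,0]]'
python3 -m jog '[[0,0,0,0,0,0],[0,0,0,0,0,0],[0,0,0,0,0,0],[0,0,0,0,0,0],[0,0,0,0,0,0],[0,0,0,0,0,0],[0,0,0,0,0,0]]' 0
python3 -m jog '[[0,0,-20,0,0,0],[0,0,-40,0,0,0],[0,0,-40,0,0,0],[0,0,0,0,0,0],[0,0,0,0,0,0]]'
```

```text
time: 28.25
tool_pos: [493.1, 317.8, 15.1]
tcp_rot: [3.139, -0.001, 1.612]
contact_force: [0.3, 0.2, -0.0]
grip_width: 50.3
finger_force: 0.0
time: 28.95
tool_pos: [492.1, 317.5, 13.9]
tcp_rot: [3.141, -0.0, 1.612]
contact_force: [-0.9, 0.1, 5.5]
grip_width: 27.0
finger_force: 30.0
time: 29.45
tool_pos: [492.2, 317.5, 113.9]
tcp_rot: [3.14, -0.001, 1.612]
contact_force: [0.7, 0.7, -1.5]
grip_width: 27.1
finger_force: 30.0
```

```bash

python3 -m jog '[[-38.4,-10.6,0,0,0,0],[-38.4,-10.6,0,0,0,0],[-38.4,-10.6,0,0,0,0],[-38.4,-10.6,0,0,0,0],[-38.4,-10.6,0,0,0,0],[-38.6,-10.8,0,0,0,0],[0,0,0,0,0,0],[0,0,25,0,0,0],[0,0,25,0,0,0],[0,0,10,0,0,0],[0,0,0,0,0,0],[0,0,0,0,0,0]]'
```

```text
time: 30.65
tool_pos: [437.8, 84.7, 53.5]
tcp_rot: [-3.141, -0.0, 1.612]
contact_force: [0.4, -0.6, -0.5]
grip_width: 27.1
finger_force: 30.0
```

```bash

python3 -m jog '[[0,0,8,0,0,0],[0,0,4,0,0,0],[0,0,2,0,0,0],[0,0,1,0,0,0],[0,0,0,0,0,0],[0,0,0,0,0,0]]'
python3 -m jog '[[0,0,0,0,0,0],[0,0,0,0,0,0],[0,0,0,0,0,0],[0,0,0,0,0,0],[0,0,-20,0,0,0],[0,0,-40,0,0,0],[0,0,-40,0,0,0],[0,0,-40,0,0,0],[0,0,-40,0,0,0],[0,0,0,0,0,0]]' 50
python3 -m jog '[[42,12,0,0,0,0],[42,12,0,0,0,0],[42,12,0,0,0,0],[42,12,0,0,0,0],[42,13,0,0,0,0],[0,10,0,0,0,0],[0,0,0,0,0,0],[0,0,0,0,0,0],[0,0,0,0,0,0]]' 55
python3 look.py w9.png
```

```text
time: 31.25
tool_pos: [437.9, 84.4, 38.7]
tcp_rot: [3.141, -0.0, 1.612]
contact_force: [-0.3, 0.4, -0.3]
grip_width: 27.1
finger_force: 30.0
time: 32.25
tool_pos: [440.4, 84.5, 223.6]
tcp_rot: [3.131, 0.0, 1.612]
contact_force: [0.7, 0.7, -0.1]
grip_width: 46.3
finger_force: 0.0
time: 33.15
tool_pos: [499.7, 295.9, 218.4]
tcp_rot: [-3.141, 0.0, 1.61]
contact_force: [0.1, -0.2, 0.1]
grip_width: 50.4
finger_force: 0.0
[499.8 295.9 218.7] [-3.141  0.     1.61 ]
bottle_a 0.81 [334. 146.] 543 fit [588.8 326.6] 0.88 unproj20 [593.3 325.5  20. ]
bottle_a 0.55 [203. 318.] 274 fit [437.3  74.4] 0.5 unproj20 [439.1  80.6  20. ]
rubber_stopper 0.8 [186. 143.] 380 fit [418.2 319.4] 0.62 unproj20 [421.7 322.2  20. ]
rubber_stopper 0.17 [241. 236.] 10052 fit [482.2 202. ] 0.06 unproj20 [488.9 207.7  20. ]
```

Before the third pick I'll check that the gripper body clears the timer standing beyond that bottle.

```bash

python3 - <<'E'
from h import *
m=bot.camera_model('wrist');K,d,_,_=cam('wrist')
T=np.eye(4);T[:3,:3]=R.from_euler('xyz',[np.pi,0,np.pi/2]).as_matrix();T[:3,3]=[499.6,363.4,226.7];T=T@m['T_tool_cam']
c=(K,d,T[:3,:3],T[:3,3])
for z in(0,60):print(z,unproj(c,[(400,128),(437,128),(408,178),(444,185)],z).round().tolist())
c=cam('top')
for z in(0,60):print(z,unproj(c,[(114,152),(137,146),(138,155),(117,161)],z).round().tolist())
E
```

```text
0 [[683.0, 408.0, 0.0], [730.0, 408.0, 0.0], [702.0, 344.0, 0.0], [752.0, 334.0, 0.0]]
60 [[655.0, 413.0, 60.0], [694.0, 413.0, 60.0], [671.0, 359.0, 60.0], [713.0, 351.0, 60.0]]
0 [[708.0, 425.0, 0.0], [726.0, 356.0, 0.0], [698.0, 352.0, 0.0], [680.0, 414.0, 0.0]]
60 [[692.0, 407.0, 60.0], [709.0, 341.0, 60.0], [683.0, 337.0, 60.0], [665.0, 397.0, 60.0]]
```

The timer starts at X ≈ 685 and is low, so the pick is clear.

```bash

python3 -m jog '[[13,45,0,0,0,0],[14,45,0,0,0,0],[0,0,45,0,0,0],[0,0,45,0,0,0],[0,0,45,0,0,0],[0,0,35,0,0,0],[0,0,20,0,0,0],[0,0,14,0,0,0],[0,0,0,0,0,0],[0,0,0,0,0,0],[0,0,0,0,0,0]]'
python3 -m jog '[[0,0,0,0,0,0],[0,0,0,0,0,0],[0,0,0,0,0,0],[0,0,0,0,0,0],[0,0,0,0,0,0],[0,0,0,0,0,0],[0,0,0,0,0,0]]' 0
python3 -m jog '[[0,0,-20,0,0,0],[0,0,-40,0,0,0],[0,0,-40,0,0,0],[0,0,0,0,0,0],[0,0,0,0,0,0]]'
```

```text
time: 34.4
tool_pos: [590.0, 328.2, 16.5]
tcp_rot: [3.139, -0.001, 1.612]
contact_force: [-1.8, -0.2, 0.1]
grip_width: 50.3
finger_force: 0.0
time: 35.1
tool_pos: [589.0, 327.9, 14.9]
tcp_rot: [3.141, -0.0, 1.612]
contact_force: [-0.6, -0.3, 3.8]
grip_width: 26.9
finger_force: 30.0
time: 35.6
tool_pos: [589.2, 327.9, 115.2]
tcp_rot: [3.14, -0.001, 1.612]
contact_force: [-1.0, -1.0, -1.3]
grip_width: 27.1
finger_force: 30.0
```

```bash

python3 -m jog '[[0,0,-30,0,0,0],[-33.4,-26.8,0,0,0,0],[-33.4,-26.8,0,0,0,0],[-33.4,-26.8,0,0,0,0],[-33.4,-26.8,0,0,0,0],[-33.4,-26.8,0,0,0,0],[-33.5,-26.8,0,0,0,0],[0,0,0,0,0,0],[0,0,30,0,0,0],[0,0,30,0,0,0],[0,0,0,0,0,0],[0,0,0,0,0,0]]'
```

```text
time: 36.8
tool_pos: [436.0, 121.0, 83.9]
tcp_rot: [-3.139, 0.0, 1.612]
contact_force: [-0.4, 0.3, -0.3]
grip_width: 27.2
finger_force: 30.0
```

```bash

python3 -m jog '[[0,0,20,0,0,0],[0,0,12,0,0,0],[0,0,7,0,0,0],[0,0,4,0,0,0],[0,0,1,0,0,0],[0,0,0,0,0,0],[0,0,0,0,0,0]]'
python3 -m jog '[[0,0,0,0,0,0],[0,0,0,0,0,0],[0,0,0,0,0,0],[0,0,0,0,0,0],[0,0,-20,0,0,0],[0,0,-40,0,0,0],[0,0,-40,0,0,0],[0,0,-40,0,0,0],[0,0,-40,0,0,0],[0,0,0,0,0,0]]' 50
python3 -m jog '[[-40,0,0,0,0,0],[-40,0,0,0,0,0],[-40,0,0,0,0,0],[-25,0,0,0,0,0],[0,0,0,0,0,0],[0,0,0,0,0,0],[0,0,0,0,0,0]]'
python3 - <<'E'
from h import *
c,im=snap('wrist')
cv2.imwrite('pics/w10.png',cv2.resize(im[0:200,150:350],None,fx=2.8,fy=2.8,interpolation=cv2.INTER_CUBIC)[:,:,::-1])
for o in bot.outline_of('bottle_a','wrist')[:4]:print(o['p'],o['pixel'],o['mask'].sum(),unproj(c,o['pixel'],44)[0].round(1))
snap('top')
c=cam('top')
for o in bot.outline_of('bottle_a','top')[:6]:print(o['p'],o['pixel'],unproj(c,o['pixel'],30)[0].round(1))
E
```

```text
time: 37.5
tool_pos: [436.8, 120.9, 41.0]
tcp_rot: [3.141, -0.0, 1.612]
contact_force: [1.2, -0.3, -0.1]
grip_width: 26.7
finger_force: 30.0
time: 38.5
tool_pos: [439.1, 121.2, 225.6]
tcp_rot: [3.131, -0.001, 1.612]
contact_force: [0.3, 0.3, -0.6]
grip_width: 45.9
finger_force: 0.0
time: 39.2
tool_pos: [442.1, -23.2, 220.1]
tcp_rot: [-3.141, -0.001, 1.612]
contact_force: [-0.1, 1.4, -0.4]
grip_width: 45.8
finger_force: 0.0
0.92 [253.0, 105.7] 559 [440.2  48.2  44. ]
0.89 [256.9, 35.3] 733 [441.3 116.1  44. ]
0.79 [247.6, 69.6] 615 [433.2  83.6  44. ]
0.47 [220.6, 239.5] [440.9 100.6  30. ]
0.42 [213.1, 241.2] [436.2 121.9  30. ]
```

View pics/w10.png

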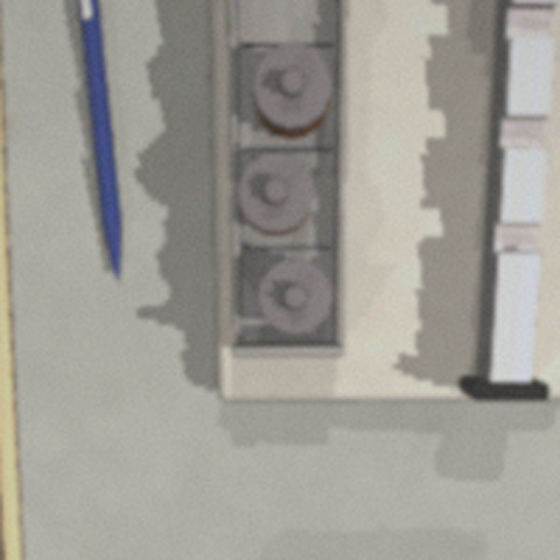

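All three bottles are upright, one each in bays 1–3: lids at crop (293,294), (275,190) and (292,82), with the bay lines clear between them. Now I'll move the stop to notch 3.

```bash

python3 -m jog '[[39.3,14,0,0,0,0],[39.3,14,0,0,0,0],[39.3,14,0,0,0,0],[39.3,14,0,0,0,0],[39.3,14,0,0,0,0],[39.3,14.3,0,0,0,0],[0,0,0,0,0,0],[0,0,45,0,0,0],[0,0,40,0,0,0],[0,0,10,0,0,0],[0,0,0,0,0,0],[0,0,0,0,0,0]]' 50
python3 -m jog '[[0,0,20,0,0,0],[0,0,20,0,0,0],[0,0,9,0,0,0],[0,0,0,0,0,0],[0,0,0,0,0,0],[0,0,0,0,0,0]]'
python3 -m jog '[[0,0,0,0,0,0],[0,0,0,0,0,0],[0,0,0,0,0,0],[0,0,0,0,0,0],[0,0,0,0,0,0],[0,0,0,0,0,0],[0,0,0,0,0,0]]' 0
python3 -m jog '[[0,0,-3,0,0,0],[0,0,-4,0,0,0],[0,0,-4,0,0,0],[0,0,-2,0,0,0],[0,0,0,0,0,0],[0,0,0,0,0,0]]'
```

```text
time: 40.6
tool_pos: [518.0, 215.3, 127.3]
tcp_rot: [3.139, -0.001, 1.612]
contact_force: [0.2, 0.7, 0.3]
grip_width: 46.1
finger_force: 0.0
time: 41.2
tool_pos: [517.9, 215.3, 78.0]
tcp_rot: [3.139, -0.001, 1.612]
contact_force: [0.1, 0.1, -0.9]
grip_width: 46.0
finger_force: 0.0
time: 41.9
tool_pos: [516.6, 215.1, 76.6]
tcp_rot: [-3.141, -0.0, 1.612]
contact_force: [-2.8, -1.1, 3.8]
grip_width: 22.0
finger_force: 30.0
time: 42.5
tool_pos: [516.6, 215.0, 89.4]
tcp_rot: [-3.141, -0.0, 1.612]
contact_force: [-2.2, 0.5, -1.2]
grip_width: 21.6
finger_force: 30.0
```

```bash

python3 -m jog '[[-10,0,0,0,0,0],[-10,0,0,0,0,0],[-10,0,0,0,0,0],[-10,0,0,0,0,0],[-10,0,0,0,0,0],[-10,0,0,0,0,0],[-8,0,0,0,0,0],[-4,0,0,0,0,0],[0,0,0,0,0,0],[0,0,0,0,0,0],[0,0,0,0,0,0]]'
python3 -m jog '[[0,0,3,0,0,0],[0,0,3,0,0,0],[0,0,3,0,0,0],[0,0,3,0,0,0],[0,0,1,0,0,0],[0,0,0,0,0,0],[0,0,0,0,0,0],[0,0,0,0,0,0]]'
```

```text
time: 43.6
tool_pos: [519.7, 143.3, 89.5]
tcp_rot: [-3.141, 0.0, 1.612]
contact_force: [-4.5, -0.9, -0.8]
grip_width: 22.0
finger_force: 30.0
time: 44.4
tool_pos: [519.8, 143.3, 76.7]
tcp_rot: [-3.142, -0.0, 1.612]
contact_force: [-5.7, -0.5, 0.6]
grip_width: 21.8
finger_force: 30.0
```

```bash

python3 -m jog '[[0,0,0,0,0,0],[0,0,0,0,0,0],[0,0,0,0,0,0],[0,0,0,0,0,0],[0,0,-20,0,0,0],[0,0,-40,0,0,0],[0,0,-40,0,0,0],[-40,0,-40,0,0,0],[-40,0,0,0,0,0],[-40,0,0,0,0,0],[0,0,0,0,0,0],[0,0,0,0,0,0]]' 50
python3 - <<'E'
from h import *
c,im=snap('wrist');print(bot.get_obs()['tool_pos'])
cv2.imwrite('pics/w11.png',cv2.resize(im[0:200,130:350],None,fx=2.8,fy=2.8,interpolation=cv2.INTER_CUBIC)[:,:,::-1])
for o in bot.outline_of('tab_grip','wrist')[:3]:
    print(o['p'],o['pixel'],o['mask'].sum())
    if 200<o['mask'].sum()<900:
        for dz in(0,8): print(dz,boxfit(c,o['mask'],(22,16),72+dz,100+dz,(520,144,0)))
E
```

```text
time: 45.6
tool_pos: [524.8, 27.3, 211.9]
tcp_rot: [3.141, -0.0, 1.609]
contact_force: [-0.1, -0.1, -0.9]
grip_width: 46.0
finger_force: 0.0
[524.67432942  28.15667177 211.83188857]
0.61 [250.8, 49.3] 626
0 (array([5.20799455e+02, 1.44403839e+02, 2.22403848e-02]), np.float64(-0.8706536856745479))
8 (array([5.20337975e+02, 1.43317320e+02, 4.22846677e-02]), np.float64(-0.8436657681940701))
```

View pics/w11.png

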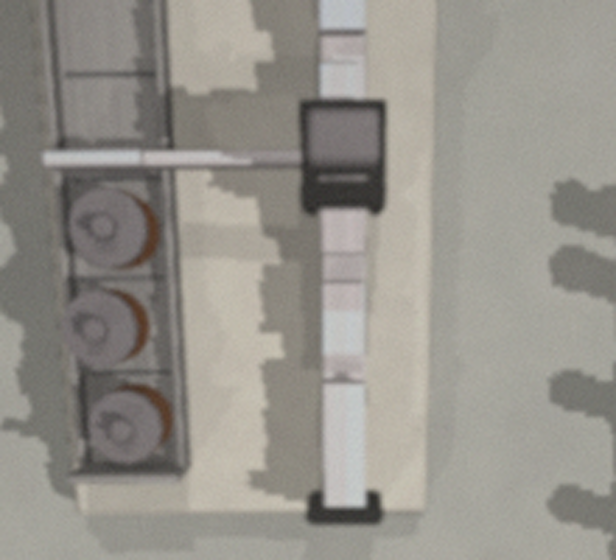

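The stop sits in notch 3 just behind the third bottle: the tab fit is at Y ≈ 144.4 and down, the blade is at row 158, and all bottles are upright. Now the keys, round first.

```bash

python3 -m jog '[[-39.5,-11.4,0,0,0,0],[-39.5,-11.4,0,0,0,0],[-39.5,-11.4,0,0,0,0],[-39.5,-11.4,0,0,0,0],[-39.5,-11.4,0,0,0,0],[-39.5,-11.4,0,0,0,0],[0,0,0,0,0,0],[0,0,45,0,0,0],[0,0,45,0,0,0],[0,0,40,0,0,0],[0,0,16,0,0,0],[0,0,0,0,0,0]]' 0
python3 -m jog '[[0,0,0,0,0,0],[0,0,0,0,0,0],[0,0,0,0,0,0],[0,0,0,0,0,0]]'
```

```text
time: 46.9
tool_pos: [465.1, -209.1, 63.4]
tcp_rot: [-3.137, -0.004, 1.614]
contact_force: [0.2, 0.1, 0.4]
grip_width: 0.6
finger_force: 0.0
time: 47.3
tool_pos: [466.6, -211.9, 66.9]
tcp_rot: [3.14, 0.001, 1.612]
contact_force: [-0.5, -0.2, 1.0]
grip_width: 0.5
finger_force: 0.0
```

```bash

python3 -m jog '[[0,0,9,0,0,0],[0,0,5,0,0,0],[0,0,4,0,0,0],[0,0,3,0,0,0],[0,0,2,0,0,0],[0,0,1,0,0,0],[0,0,0,0,0,0],[0,0,0,0,0,0],[0,0,0,0,0,0]]'
```

```text
time: 48.2
tool_pos: [465.7, -211.6, 43.6]
tcp_rot: [3.142, 0.0, 1.612]
contact_force: [-6.6, 2.9, 21.1]
grip_width: 0.3
finger_force: 10.2
```

```bash

python3 -m jog '[[0,0,-10,0,0,0],[0,0,-14,0,0,0],[28,0,0,0,0,0],[28,0,0,0,0,0],[27,-1.3,0,0,0,0],[0,0,0,0,0,0],[0,0,0,0,0,0],[0,0,0,0,0,0]]'
python3 -m jog '[[0,0,9,0,0,0],[0,0,5,0,0,0],[0,0,4,0,0,0],[0,0,3,0,0,0],[0,0,2,0,0,0],[0,0,0.7,0,0,0],[0,0,0,0,0,0],[0,0,0,0,0,0],[0,0,0,0,0,0]]'
python3 -m jog '[[0,0,-10,0,0,0],[0,0,-14,0,0,0],[-21,0.5,0,0,0,0],[-20.5,0.5,0,0,0,0],[0,0,0,0,0,0],[0,0,0,0,0,0],[0,0,0,0,0,0]]'
python3 -m jog '[[0,0,9,0,0,0],[0,0,5,0,0,0],[0,0,4,0,0,0],[0,0,3,0,0,0],[0,0,2,0,0,0],[0,0,0.7,0,0,0],[0,0,0,0,0,0],[0,0,0,0,0,0],[0,0,0,0,0,0]]'
```

```text
time: 49.0
tool_pos: [461.7, -129.6, 65.9]
tcp_rot: [3.141, 0.0, 1.611]
contact_force: [0.2, 0.5, -0.1]
grip_width: 0.5
finger_force: 0.0
time: 49.9
tool_pos: [461.0, -129.3, 43.6]
tcp_rot: [3.141, 0.001, 1.612]
contact_force: [-7.4, -0.4, 19.3]
grip_width: 0.1
finger_force: 9.6
time: 50.6
tool_pos: [463.6, -169.4, 65.9]
tcp_rot: [-3.141, -0.001, 1.612]
contact_force: [-0.3, -0.2, 0.4]
grip_width: 0.2
finger_force: 0.0
time: 51.5
tool_pos: [463.7, -169.7, 43.7]
tcp_rot: [-3.141, -0.001, 1.612]
contact_force: [-4.1, 4.3, 17.6]
grip_width: -0.0
finger_force: 8.3
```

All three keys bottomed at z ≈ 43.6, in order. I'll lift clear and do a final check.

```bash

python3 -m jog '[[0,0,-20,0,0,0],[0,0,-40,0,0,0],[0,0,-45,0,0,0],[0,0,-45,0,0,0],[40,0,-20,0,0,0],[40,0,0,0,0,0],[40,0,0,0,0,0],[40,0,0,0,0,0],[0,0,0,0,0,0],[0,0,0,0,0,0],[0,0,0,0,0,0]]'
python3 - <<'E'
from h import *
c,im=snap('wrist','w12.png')
for t in('bottle_a','tab_grip'):
  for o in bot.outline_of(t,'wrist')[:4]:print(t,o['p'],o['pixel'],o['mask'].sum(),unproj(c,o['pixel'],44)[0].round(1))
_,t=snap('top')
a=cv2.resize(im[0:250,130:400],None,fx=1.44,fy=1.44)
b=cv2.resize(t[130:290,80:420],None,fx=2.2,fy=2.2,interpolation=cv2.INTER_CUBIC)[:,:800]
b=b[:, :]; H=cv2.resize(a,(b.shape[1]//2,230))
cv2.imwrite('pics/fin.png',np.vstack([b,np.hstack([H,np.zeros((230,b.shape[1]-H.shape[1],3),np.uint8)])])[:,:,::-1])
E
```

```text
time: 52.6
tool_pos: [457.6, -11.3, 212.4]
tcp_rot: [3.141, 0.0, 1.611]
contact_force: [-0.1, 0.3, -0.1]
grip_width: 0.3
finger_force: 0.0
bottle_a 0.97 [239.2, 43.3] 776 [440.2 118.5  44. ]
bottle_a 0.66 [229.1, 82.9] 620 [431.1  81.3  44. ]
bottle_a 0.57 [235.4, 114.4] 594 [438.2  50.7  44. ]
tab_grip 0.69 [331.0, 9.1] 620 [526.6 152.6  44. ]
```

View pics/fin.png

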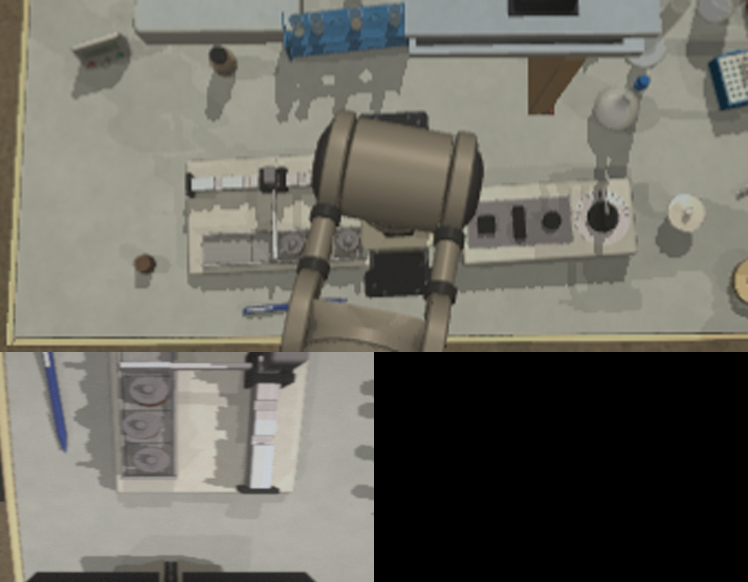

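The final views show only the stopper left on the bench at (145,264). The three bottles are in bays 1–3 with the blade directly behind them, and the knob pointer is on the mark at (603,215). I'm handing in.

```bash
python3 -c "
from plant import bot
print(bot.close_job())"
```

```text
the job is handed in; nothing more can be done
None
```

The job is handed in: I parked the stop, set the tare knob to zero, stood all three bottles in bays 1–3, dropped the stop into notch 3, and pressed the round, square and long keys in that order; the judge's verdict was not shown.

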